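# Pin the spice rack's bar shut

### The job

Swing the spice rack's retaining bar fully shut so that its eye lies between the two ears of the yoke, then push the red-headed locking pin down through the upper ear, the eye and the lower ear until its collar sits flat on the upper ear, and let go. The eye end starts pushed part-way into the bar, so feel for its hole through the upper ear's slot with the pin and draw it out into line with the lower hole; never force the pin, and do not disturb the jars or the salt shaker.

Things in the scene. Friction and masses are not known exactly. Their poses are not given: they have to be found in the camera images.
- rack: Low wooden spice rack fixed to the worktop, base 120 x 290 x 12 mm (x, y, z). Origin under the base at worktop height; x points from its front (bar side) to its back, y along it to the yoke, z up. Jars stand in it with centres at x = +28 mm. The bar's hinge axis is upright at x = -30, y = -105 mm; the axis of the yoke's holes at x = -30, y = +105 mm.
- yoke_top (a point): On the pin's home axis, level with the top of the upper ear; axes as the rack's. The steel yoke has two level ears 40 x 50 mm (x, y), joined by a web at the back. Upper ear: 68 to 76 mm above the worktop, with a slot 15.5 mm wide (x) that runs along the bar from y = -25.5 to +7.5 mm from this axis, mouth chamfered 1.5 mm.
- yoke_low (a point): On the same axis, at the top of the lower ear, which spans 44 to 52 mm above the worktop and has a single round hole 14.5 mm wide on this axis, mouth chamfered 1.5 mm; axes as the rack's.
- gate (a joint): Angle (rad) of the aluminium retaining bar about its upright hinge: 0 = fully shut against its stop, along the rack's y with its eye between the ears; it grows as the bar swings out to the robot, to 1.2. The bar is 14 mm thick, 12 mm high, 54 to 66 mm above the worktop. Friction holds it where it is left; about 2 N at the handle moves it.
- gate_handle (a point): Top centre of the bar's black upright handle post: 14 mm wide, standing on the bar from 66 to 100 mm above the worktop, 115 mm from the hinge axis. With the bar shut it is at x = -30, y = +10 mm in the rack's frame.
- bar_end (a point): Place of the eye's centre when the sliding steel eye end is pulled fully out of the bar: 210 mm from the hinge, at the tab's mid-height. The tab is 26 x 28 x 12 mm with an upright 13.5 mm hole chamfered 0.7 mm. The hole is not measured: it starts 3 to 18 mm from here towards the hinge, slides along the bar under about 5 N of side push, and stays where left.
- pin: Locking pin, about 90 g, origin at the centre of its lower tip, z along it to the head. From the tip: steel shank 12 mm wide, 38 mm long (its first 1.5 mm chamfered to 10.5 mm wide); collar 30 mm wide from z = 38 to 42 mm; round red grip 20 mm wide from z = 42 to 76 mm. It starts standing upright in the pin rest. Fully home its collar rests on the upper ear: tip 38 mm above the worktop.
- pin_collar (a point): Centre of the underside of the pin's collar, 38 mm above the tip; axes as the pin's.
- pin_rest: Fixed wooden block 70 x 70 x 46 mm, origin under its centre, in whose central 14.5 mm hole the pin starts, its collar resting on the top. A wall cabinet overhangs beyond it: front 460 mm ahead of the robot's axis (x), from 200 mm to the right (y) onwards, underside 480 mm above the worktop; lift the pin only as far as needed there.
- spice_1: Loose spice jar with dark cap, 41 mm wide, 105 mm tall, in the rack; origin at the centre of its underside.
- spice_2: As spice_1.
- spice_3: As spice_1.
- salt_shaker: Loose salt shaker 44 mm wide, 90 mm tall, on the worktop by the pin rest; origin at the centre of its underside.
There are look-alikes about, which are no part of the job. What is meant by the pin is not blue, green or yellow, and is the smaller of those in its own colour.

How it is judged (in metres and radians):
On the way:
1. the bar is swung fully shut (within 0.03 rad) (value of joint gate below 0.03 rad), for 0.2 s.
At the end, for the whole second after the job is handed in: The bar is shut within 0.03 rad; the pin stands in the yoke through ear, eye and ear, its axis within 3 mm of the holes' axis at the collar and within 0.07 rad of upright, the collar down on the upper ear within 1.5 mm, released and at rest (value of joint gate below 0.03 rad and horizontal distance between pin_collar and yoke_top below 0.003 m and z of pin_collar in the frame of yoke_top between -0.003 and 0.0015 m and angle between pin's own z axis and vertical below 0.07 rad and linear speed of pin below 0.01 m/s and contact force between pin and the fingers below 0.1 N); the robot touches nothing.
It fails at once if the pin is forced: more than 35 N between the pin and the rack with its bar (contact force between pin and rack above 35 N).
It fails at once if a spice jar or the salt shaker is shifted by more than 30 mm or tipped by more than 0.4 rad (distance of any of spice_1, spice_2, spice_3, salt_shaker from where it was at the start of the episode above 0.03 m or angle between any of spice_1, spice_2, spice_3, salt_shaker's own z axis and vertical above 0.4 rad).
It also fails if it takes over 72 s, if anything falls off the work surface, if the arm or the gripper's body presses on something with over 40 N, if the wrist force passes 120 N, or if a joint passes its speed limit or range.

### The arm

A 6-joint arm with a two-finger parallel gripper is mounted at the origin on a cart in front of the work surface, level with it; the furniture and walls round the work are solid. World frame = base frame: x ahead of the robot, y to its left, z up, the work surface at z = 0. Lengths are in mm, angles in rad, forces in N, time in s.
With the tool pointing down it reaches from about 400 to 925 mm from the base axis. Payload 12.5 kg.
Tool frame: the origin (TCP) lies on the mounting face of the last link; the fingertips stand 190 mm ahead of it and the grasp point (between the pads) lies 171 mm ahead of it (env.tcp_to_tips is the distance from the TCP to the fingertips, in mm); x points along the fingers, y is the direction in which the jaws open and shut, and the axes are right-handed (so a half turn about x gives the same grasp; the last joint's range is limited). The gripper opens to 95 mm and grips with 3 to 60 N. Pads are 20 mm wide; open, the fingers measure 119 mm over their backs; the gripper's body (75 mm by 180 mm) begins 59 mm behind the grasp point.
Start: joints at [1.07, 0.491, 1.559, -0, 1.092, -0.106], TCP at [240.367, 576.93, 404.761] pointing down, gripper open.
Joint ranges: [-3.1, 3.1], [-0.84, 2.19], [0.05, 2.79], [-1.13, 4.28], [0.06, 2.93], [-2.69, 2.69]. Speed limits (rad/s): [2.22, 2.22, 2.79, 3.14, 3.14, 3.14].

### API

Orientations are given as [roll, pitch, yaw] about the fixed x, y, z axes, in that order (R = Rz(yaw) Ry(pitch) Rx(roll)).
In Python, from cell import monitor, cams, job, env gives the robot as it stands. The module is installed in compiled form; this text tells all that it offers.
- The arm moves only by the tool apply_moves, never from a script. Its argument "series" is a list of rows, each a list of 3 entries, a list of its own where there are three numbers: the closure, from -1 (fully open) to 1 (shut), so that 0 is half open, then the shift along the tool's x, y, z in cm, then the turn about the tool's x in rad. A call has 1 to 20 rows; each row is the pose to reach, as a shift and turn from the pose commanded when the call began, along the tool's axes at that moment; what a row does not reach only later rows make up. A row lasts 1/8 s, in which the tool goes at most 62.5 mm and 10.7 degrees, less where a joint would pass 70% of its speed; a pose out of reach is approached as far as the arm can. A call with a gripper value outside its range is refused whole. The fingers move at their own pace and stop on an object; the grip force is fixed at half the most. Time passes only in rows, so rows that repeat a pose let the fingers close. It gives the time, the measured TCP pose, the force and the opening at its end, in the units of the state.
- monitor.state(): the state, without advancing time (a new reading comes with each control period).
- cams.read_camera(name): name is "side" or "top" or "wrist"; returns a dict with "image" (480x640x3 uint8, red, green, blue), "fx", "fy", "cx", "cy" (pixels), "position" and "orientation" of the camera in the world. Camera axes: x right, y down, z forward; pixel columns grow to the right and rows downward; lengths in mm; the calibration is good to about 2 mm. A picture is of the moment at which its call begins. There is no depth.
- job.job_done(): hands the job in, once; it reports no verdict.
The state is a dict: "t": time; "joints": joint angles; "qvel": joint speeds; "tau": joint torques, N m; "eef_pos": TCP position; "tcp_rot": TCP orientation; "ft_force": force on the tool from outside, world axes, zero at the start; "moment": the same for the moment, N m; "opening": opening from 0.0 (shut) to 1.0 (fully open).
Only numpy, scipy, OpenCV 4.12 (cv2) and the standard library are available. Lean on these libraries where they do the work, as an engineer would, in place of code of your own. Each camera call takes 0.05 s, during which the arm holds its last target. There are 200 camera calls.

## Working session

There is one attempt and no reset: what is moved stays moved. The work goes in short steps, Python scripts to look and compute and a tool call to move; the robot and the scene stay as the last step left them, time stands still between calls to the robot, and variables do not carry over. Pictures are saved under pics/ and viewed, about 8 in all and at most 12, crops included, and the job is handed in when it is done.

Besides the shell and the picture viewer there is one more tool, called after "Emit:" as a command line: name --argument value ..., lists and objects as JSON in quotes. apply_moves: Moves the arm, as the interface text tells. Its arguments: {"type":"object","properties":{"series":{"type":"array"}},"required":["series"]}

```bash
mkdir -p pics
cat > h.py <<'E'
import numpy as np, cv2
from cell import monitor, cams, job, env
from scipy.spatial.transform import Rotation as R
def cap(n,f):
    d=cams.read_camera(n); cv2.imwrite(f,d['image'][:,:,::-1]); return d
def rot(o):
    o=np.array(o,float)
    return o if o.shape==(3,3) else (R.from_euler('xyz',o).as_matrix() if o.size==3 else R.from_quat(o).as_matrix())
def pix2(d,u,v,z):
    r=rot(d['orientation'])@np.array([(u-d['cx'])/d['fx'],(v-d['cy'])/d['fy'],1]); p=np.array(d['position'])
    return p+r*(z-p[2])/r[2]
def proj(d,P):
    c=rot(d['orientation']).T@(np.array(P)-d['position']); return c[0]/c[2]*d['fx']+d['cx'],c[1]/c[2]*d['fy']+d['cy']
E
python3 - <<'E'
from h import *
for n in('top','side'):
    d=cap(n,f'pics/{n}0.png'); print(n,{k:d[k] for k in d if k!='image'})
print(monitor.state())
E
```

```text
top {'fx': 619.6760406454166, 'fy': 619.6760406454166, 'cx': 321.70718468929954, 'cy': 243.86993150307373, 'position': array([ 231.43400262, -115.9259097 , 1117.33556993]), 'orientation': array([-2.93449789e+00,  1.46106248e-03, -1.62106227e+00])}
side {'fx': 458.30348829765217, 'fy': 458.30348829765217, 'cx': 318.6353363526874, 'cy': 241.51494132371172, 'position': array([  73.17023727, -682.24026303,  603.76615674]), 'orientation': array([-2.23283591,  0.00299311, -0.61805784])}
{'t': 0.1, 'joints': array([ 1.07037969e+00,  4.91472319e-01,  1.55935583e+00,  2.26168936e-05,
        1.09168274e+00, -1.05579904e-01]), 'qvel': array([ 1.16150444e-03, -1.85202232e-03, -1.85546491e-03,  2.05301006e-03,
        2.17867425e-04, -2.77781707e-05]), 'tau': array([ 2.26124997e-03, -6.13620043e+01, -2.58608437e+01,  6.93841930e-02,
        4.70241252e-02, -1.12981131e-04]), 'eef_pos': array([240.36690165, 576.90815282, 404.24810554]), 'tcp_rot': array([-1.69821976,  1.56987787, -2.09306692]), 'ft_force': array([ 0.05502094, -0.83959385,  0.27512928]), 'moment': array([ 0.01726164, -0.02290694, -0.047704  ]), 'opening': 0.9988248013522129}
```

View pics/top0.png

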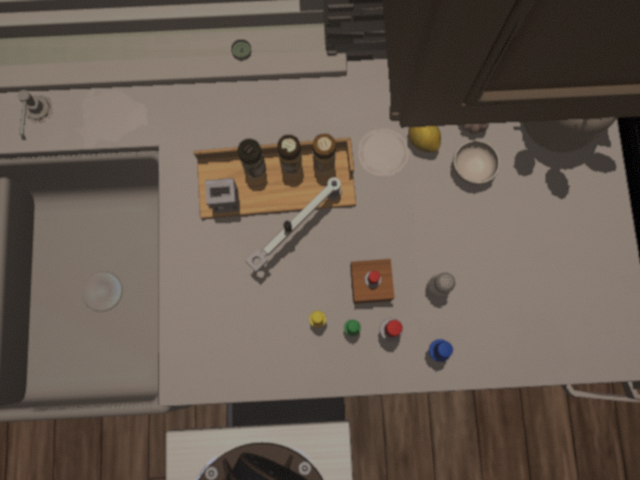

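View pics/side0.png

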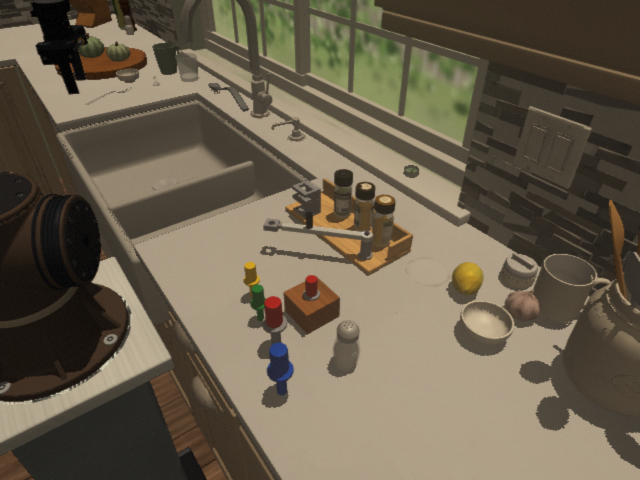

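Two red-headed pins: the one in the wooden rest (top 374,279; side 312,287) and a larger one on the worktop (top 393,328; side 274,312). The smaller, in the rest, fits the description. I'll confirm it with a crop and take the rack details from the same picture.

Run:
```python
import cv2,numpy as np
a=cv2.imread('pics/top0.png')
b=cv2.resize(a[125:345,190:470],None,fx=2.85,fy=2.7,interpolation=cv2.INTER_CUBIC)
print(b.shape)
cv2.imwrite('pics/c1.png',np.clip(b*1.6,0,255).astype('uint8'))
```

```text
(594, 798, 3)
```

View pics/c1.png

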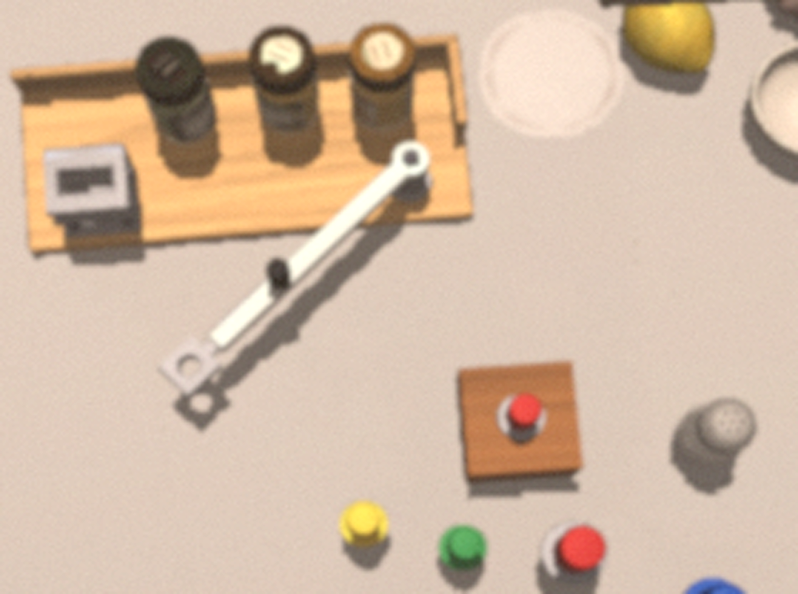

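The crop confirms it: the pin in the rest has a narrower head than the red one at crop (582,548). Crop pixels that matter: hinge (410,158), handle top (279,265), eye hole (190,364), ear corners (44,150) (125,145) (131,207) (48,213), pin head (525,409).

Run:
```python
from h import *
d=cams.read_camera('top')
C=lambda x,y,z:pix2(d,190+(x+.5)/2.85-.5,125+(y+.5)/2.7-.5,z)
pts=dict(hinge=(410,158,68),handle=(279,265,100),eye=(190,364,66),e1=(44,150,76),e2=(125,145,76),e3=(131,207,76),e4=(48,213,76),
fl=(33,250,12),fr=(471,216,12),pinhead=(525,409,84),collar=(521,416,50),b1=(459,370,46),b2=(571,363,46),b3=(580,467,46),b4=(468,476,46),j1=(171,72,105),j2=(283,60,105),j3=(382,52,105),salt=(727,425,90),bigred=(582,548,110),yellow=(364,522,80),green=(463,546,80))
for k,v in pts.items(): print(k,C(*v).round(1))
e=np.mean([C(*pts[k]) for k in('e1','e2','e3','e4')],0);print('ear',e)
h=C(*pts['hinge']);f=C(*pts['fl'])-C(*pts['fr']);print('yaw front',np.arctan2(-f[0],f[1]))
f=e-h;print('yaw ear',np.arctan2(-f[0],f[1]),np.hypot(f[0],f[1]))
g=C(*pts['eye'])-h;print('bar',np.arctan2(-g[0],g[1]),np.hypot(g[0],g[1]))
g=C(*pts['handle'])-h;print('bar',np.arctan2(-g[0],g[1]),np.hypot(g[0],g[1]))
```

```text
hinge [ 560.  -151.8   68. ]
handle [484.2 -69.4 100. ]
eye [430.3 -11.5  66. ]
e1 [574.4  73.3  76. ]
e2 [575.2  23.4  76. ]
e3 [533.2  20.6  76. ]
e4 [531.8  71.3  76. ]
fl [524.6  92.8  12. ]
fr [ 534.2 -191.    12. ]
pinhead [ 388.4 -210.4   84. ]
collar [ 389.1 -210.7   50. ]
b1 [ 421.8 -175.    46. ]
b2 [ 422.9 -244.2   46. ]
b3 [ 354.9 -244.7   46. ]
b4 [ 352.5 -176.3   46. ]
j1 [613.   -9.3 105. ]
j2 [617.6 -77.3 105. ]
j3 [ 620.  -137.5  105. ]
salt [ 371.5 -327.5   90. ]
bigred [ 298.9 -234.6  110. ]
yellow [ 323.3 -111.8   80. ]
green [ 305.6 -168.8   80. ]
ear [553.65257645  47.14498896  76.        ]
yaw front 0.0339119114407689
yaw ear 0.032015839177560845 199.09064198740552
bar 0.7460929284543459 191.09864365354713
bar 0.7437085210810288 112.02612839811432
```

```bash
cat >> h.py <<'E'
def plan(P,ydeg=None,show=True):
    s=monitor.state(); M=rot(s['tcp_rot']); d=M.T@(np.array(P)-s['eef_pos'])/10
    y=M[:,1]; a=np.degrees(np.arctan2(y[1],y[0]))
    out=d.round(2),'tool y heading deg',round(a,1),'x',M[:,0].round(3)
    if ydeg is not None:
        t=(ydeg-a+90)%180-90; out+=('turn about tool x (down) rad',round(-np.radians(t),3))
    print(*out,'t',s['t'],'F',s['ft_force'].round(1),'eef',s['eef_pos'].round(1),'open',round(s['opening'],3),'j6',s['joints'][5].round(2))
E
python3 -c "
from h import *
plan([460,-92,300],1.9)"
```

```text
[ 10.47 -53.29  46.  ] tool y heading deg 67.4 x [-0.    -0.001 -1.   ] turn about tool x (down) rad 1.143 t 0.15 F [-0.6 -0.9 -0.2] eef [240.4 576.9 404.3] open 1.0 j6 -0.11
```

```bash
python3 -c "
from h import *
plan([458,-95,300],91.9)"
```

```text
[ 10.47 -53.65  45.93] tool y heading deg 67.4 x [-0.    -0.001 -1.   ] turn about tool x (down) rad -0.428 t 0.15 F [-0.6 -0.9 -0.2] eef [240.4 576.9 404.3] open 1.0 j6 -0.11
```

Emit:
apply_moves --series '[[1, [0, -53.5, 46], -0.43], [1, [0, -53.5, 46], -0.43], [1, [0, -53.5, 46], -0.43], [1, [0, -53.5, 46], -0.43], [1, [0, -53.5, 46], -0.43], [1, [0, -53.5, 46], -0.43], [1, [0, -53.5, 46], -0.43], [1, [0, -53.5, 46], -0.43], [1, [0, -53.5, 46], -0.43], [1, [0, -53.5, 46], -0.43], [1, [0, -53.5, 46], -0.43], [1, [0, -53.5, 46], -0.43], [1, [0, -53.5, 46], -0.43], [1, [0, -53.5, 46], -0.43], [1, [0, -53.5, 46], -0.43], [1, [0, -53.5, 46], -0.43]]'

```text
t: 2.15
eef_pos: [459.1, -93.0, 404.9]
tcp_rot: [0.002, 1.57, 0.039]
ft_force: [-0.6, -0.4, 0.6]
opening: 0.0
```

Run:
```python
from h import *
plan([458,-95,268],91.9)
d=cap('wrist','pics/w1.png'); print(d['position'],d['orientation'],d['fx'])
```

```text
[13.69 -0.2  -0.12] tool y heading deg 92.1 x [ 0.  0. -1.] turn about tool x (down) rad 0.003 t 2.15 F [-0.6 -0.4  0.6] eef [459.1 -93.  404.9] open 0.0 j6 -1.95
[376.74266109 -96.02792155 385.58797542] [ 2.84796366e+00 -1.56962433e-04  1.60805331e+00] 363.17649247741844
```

View pics/w1.png

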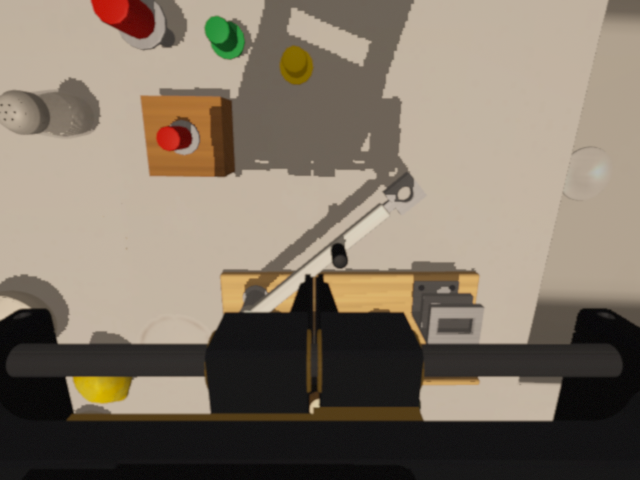

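The wrist view shows the handle top near (340,262), the yoke slot spanning (438,318) to (473,332), the pin head at (168,139) and its collar at (184,138).

Run:
```python
from h import *
d=cams.read_camera('wrist')
for n,u,v,z in[('handle',340,261,100),('slotaxis',465,325.5,76),('s1',438,325,76),('s2',473,325,76),('pin',168,139,84),('collar',185,138,50),('hinge',253,304,66),('eye',403,190,66)]: print(n,pix2(d,u,v,z).round(1))
```

```text
handle [482.7 -70.3 100. ]
slotaxis [553.1  55.8  76. ]
s1 [553.5  29.8  76. ]
s2 [552.3  63.4  76. ]
pin [ 389.7 -212.6   84. ]
collar [ 389.7 -210.5   50. ]
hinge [ 542.9 -149.2   66. ]
eye [426.5 -15.4  66. ]
```

Emit:
apply_moves --series '[[1, [6, 1, 0], 0], [1, [12, 1, 0], 0], [1, [13.6, 1, 0], 0], [1, [13.6, 1, 0], 0], [1, [13.6, 2, 1], 0], [1, [13.6, 2.5, 2], 0], [1, [13.6, 3.2, 3], 0], [1, [13.6, 3.9, 4], 0], [1, [13.6, 4.5, 5], 0], [1, [13.6, 5, 6], 0], [1, [13.6, 5.3, 6.8], 0], [1, [13.6, 5.5, 7.4], 0], [1, [13.6, 5.5, 7.7], 0], [1, [13.6, 5.5, 7.7], 0]]'

```text
t: 4.0
eef_pos: [534.4, -36.2, 268.7]
tcp_rot: [0.15, 1.57, 0.185]
ft_force: [-0.1, -0.0, 0.8]
opening: 0.003
```

Emit:
apply_moves --series '[[1, [0, 0, 0.3], 0], [1, [0, 0, 0.5], 0], [1, [0, 0, 0.5], 0]]'

```text
t: 4.38
eef_pos: [538.9, -35.9, 268.7]
tcp_rot: [2.899, 1.569, 2.935]
ft_force: [-5.4, 1.8, 2.4]
opening: 0.001
```

Run:
```python
from h import *
plan([534,-37,268])
d=cap('top','pics/t1.png')
a=d['image'][120:280,180:380,::-1]
cv2.imwrite('pics/t1c.png',np.clip(cv2.resize(a,None,fx=3.75,fy=3.75,interpolation=cv2.INTER_CUBIC)*1.6,0,255).astype('uint8'))
```

```text
[ 0.07 -0.09 -0.49] tool y heading deg 92.0 x [-0.002  0.    -1.   ] t 4.375 F [-5.4  1.8  2.4] eef [538.9 -35.9 268.7] open 0.001 j6 -1.79
```

View pics/t1c.png

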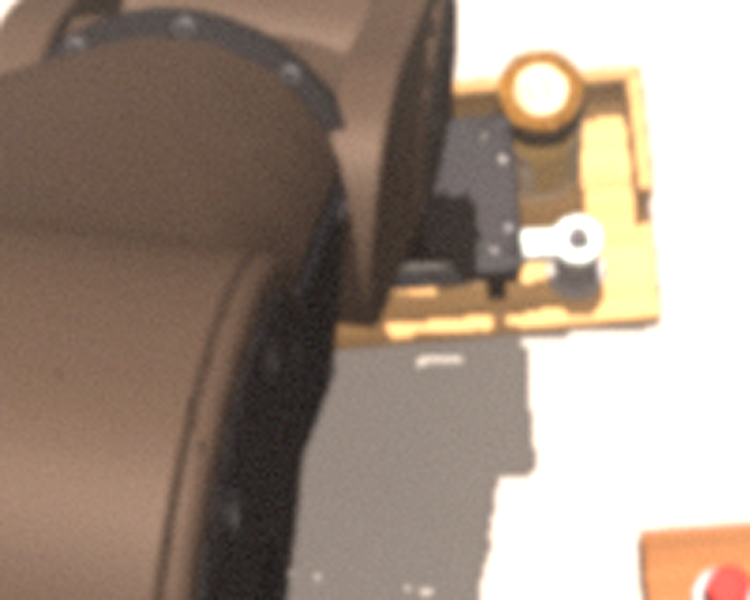

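The bar looks nearly shut (short stub at (545,240) in line with the rack edge). The push force is only now rising, so I'll press on until it meets the stop.

Emit:
apply_moves --series '[[1, [0, 0, 0.2], 0], [1, [0, 0, 0.3], 0], [1, [0, 0, 0.3], 0]]'

```text
t: 4.8
eef_pos: [540.3, -35.9, 268.6]
tcp_rot: [3.01, 1.563, 3.046]
ft_force: [-18.1, -1.7, 12.1]
opening: 0.006
```

Emit:
apply_moves --series '[[1, [0, 0, 0], 0], [1, [0, 0, -2], 0], [1, [-4, 0, -4], 0], [-0.3, [-8, -4, -8], 0], [-0.3, [-8, -9, -11], 0], [-0.3, [-8, -14, -14], 0], [-0.3, [-8, -17.5, -15], 0], [-0.3, [-8, -17.5, -15], 0], [-0.3, [-8, -17.5, -15], 0], [-0.3, [-8, -17.5, -15], 0]]'

```text
t: 6.05
eef_pos: [398.8, -215.3, 348.7]
tcp_rot: [0.288, 1.571, 0.325]
ft_force: [-0.6, -0.4, 0.8]
opening: 0.641
```

Run:
```python
from h import *
plan([389.4,-211,243],91.9)
d=cap('top','pics/t2.png'); w=cap('wrist','pics/w2.png')
a=d['image'][130:230,190:370,::-1]
a=np.clip(cv2.resize(a,(720,400),interpolation=cv2.INTER_CUBIC)*1.6,0,255).astype('uint8')
b=cv2.resize(w['image'][:,:,::-1],(266,200))
o=np.zeros((600,720,3),'uint8');o[:400]=a;o[400:,:266]=b
cv2.imwrite('pics/m2.png',o)
```

```text
[10.57  0.46 -0.92] tool y heading deg 92.1 x [ 0.  0. -1.] turn about tool x (down) rad 0.003 t 6.05 F [-0.6 -0.4  0.8] eef [ 398.8 -215.3  348.7] open 0.641 j6 -2.25
```

View pics/m2.png

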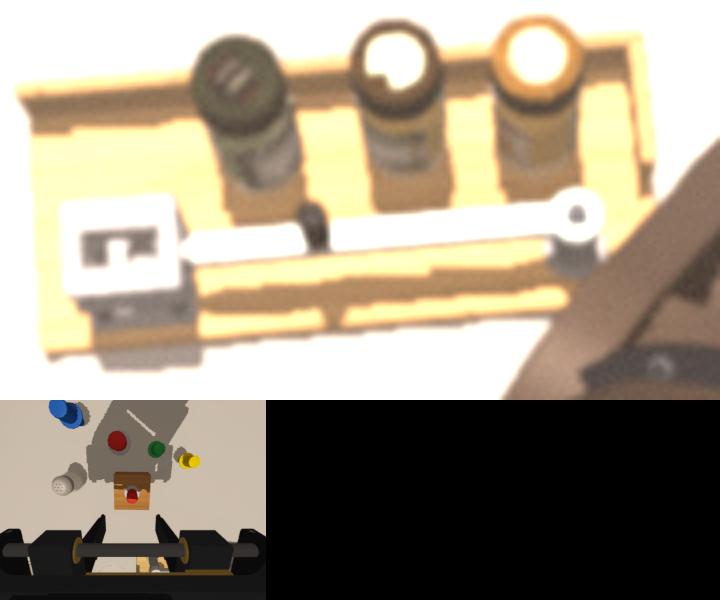

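The bar is shut against the yoke and the eye can be seen through the slot. Next, the pin.

Emit:
apply_moves --series '[[-0.3, [4, 0.45, -0.95], 0], [-0.3, [8, 0.45, -0.95], 0], [-0.3, [10.5, 0.45, -0.95], 0], [-0.3, [10.5, 0.45, -0.95], 0], [1, [10.5, 0.45, -0.95], 0], [1, [10.5, 0.45, -0.95], 0], [1, [10.5, 0.45, -0.95], 0], [1, [10.5, 0.45, -0.95], 0], [1, [10.5, 0.45, -0.95], 0], [1, [10.5, 0.45, -0.95], 0]]'

```text
t: 7.4
eef_pos: [388.9, -211.9, 243.9]
tcp_rot: [-0.491, 1.57, -0.455]
ft_force: [-1.5, 0.4, 6.2]
opening: 0.206
```

Run:
```python
from h import *
plan([389.4,-211,300],91.9)
w=cap('wrist','pics/w3.png')
t=cams.read_camera('top')['image'][130:190,195:255,::-1]
s=cams.read_camera('side')['image'][160:360,200:400,::-1]
o=np.zeros((600,800,3),'uint8');o[:300,:400]=cv2.resize(w['image'][:,:,::-1],(400,300));o[300:,:300]=cv2.resize(t,(300,300),interpolation=cv2.INTER_CUBIC);o[:400,400:]=cv2.resize(s,(400,400))
cv2.imwrite('pics/m3.png',o)
```

```text
[-5.61  0.09  0.06] tool y heading deg 92.0 x [ 0. -0. -1.] turn about tool x (down) rad 0.002 t 7.4 F [-1.5  0.4  6.2] eef [ 388.9 -211.9  243.9] open 0.206 j6 -2.25
```

View pics/m3.png

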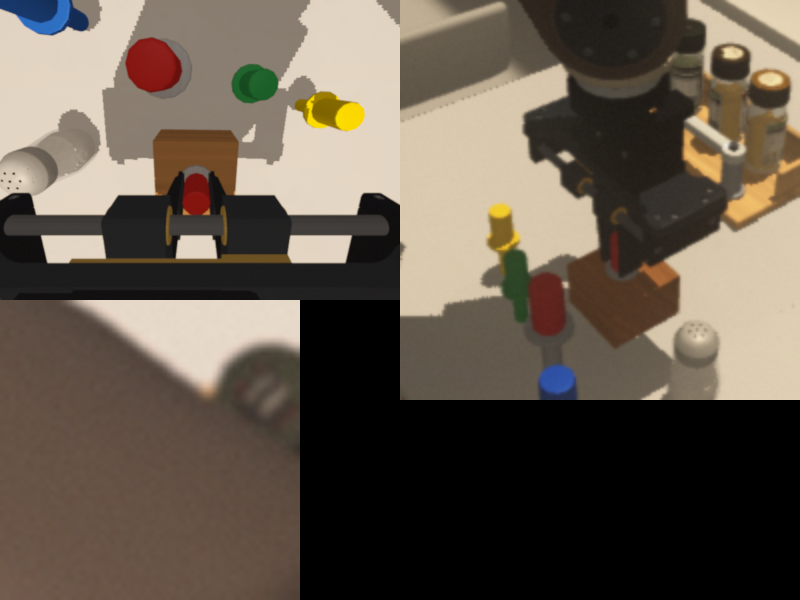

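Gripped (19.6 mm opening on the 20 mm grip). Before lifting, a closer look at the slot in the earlier top picture to find the eye's hole.

Run:
```python
from h import *
a=cv2.imread('pics/t2.png')[175:210,200:260]
cv2.imwrite('pics/e1.png',np.clip(cv2.resize(a,None,fx=13,fy=13,interpolation=cv2.INTER_CUBIC)*1.05,0,255).astype('uint8'))
d=cams.read_camera('top')
o=np.array([553,57]);y=.033
for dy in(-18,-15,-10,-3,0):
  p=o+dy*np.array([-np.sin(y),np.cos(y)]); u,v=proj(d,[*p,66]); print(dy,(u-200)*13,(v-175)*13)
u,v=proj(d,[*o,76]);print('axis top',(u-200)*13,(v-175)*13)
```

```text
-18 334.49272733868605 224.75958691356698
-15 312.417250754675 226.53601462765448
-10 275.6205703434021 229.49706702533337
-3 224.09635504246296 233.6432535712446
0 202.0113825452122 235.42044542754147
axis top 189.43796715069777 214.1746811817668
```

View pics/e1.png

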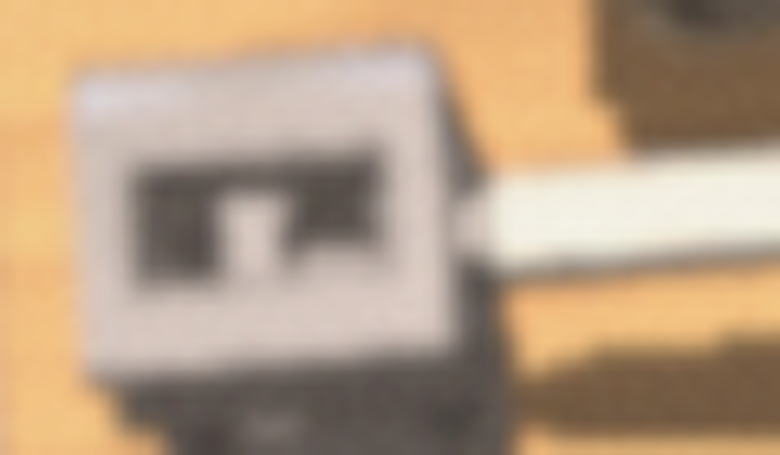

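The slot spans about (130..383, 160..285) in this crop. The tab's end is at x≈218 and the dark hole starts at x≈290, so the hole is about 17 mm towards the hinge. Now lift the pin and carry it to a point in front of the yoke, then over it.

Emit:
apply_moves --series '[[1, [-1, 0, 0], 0], [1, [-3, 0, 0], 0], [1, [-6, 0, 0], 0], [1, [-9, 2, 0], 0], [1, [-9, 7, 1], 0], [1, [-9, 12, 3], 0], [1, [-9, 17, 5], 0], [1, [-9, 21.5, 8], 0], [1, [-9, 24.6, 12], 0], [1, [-9, 24.6, 15], 0], [1, [-9, 24.6, 17.2], 0], [1, [-9, 24.6, 17.2], 0], [1, [-9, 24.6, 17.2], 0], [1, [-9, 24.6, 17.2], 0]]'

```text
t: 9.35
eef_pos: [551.3, 39.9, 334.0]
tcp_rot: [2.68, 1.571, 2.715]
ft_force: [-1.0, -0.1, -1.3]
opening: 0.207
```

Run:
```python
from h import *
plan([552.6,40,320],91.9)
w=cap('wrist','pics/w4.png')
cv2.imwrite('pics/w4c.png',w['image'][180:480,160:560,::-1].repeat(2,0).repeat(2,1))
for z in (98,76):print(proj(w,[552.6,40,z]),proj(w,[553,57,z]))
```

```text
[1.4  0.01 0.13] tool y heading deg 92.0 x [-0.  0. -1.] turn about tool x (down) rad 0.002 t 9.35 F [-1.  -0.1 -1.3] eef [551.3  39.9 334. ] open 0.207 j6 -1.65
(np.float64(313.7964838871223), np.float64(265.0910871964421)) (np.float64(340.37622137581627), np.float64(266.56150820979553))
(np.float64(313.78923953488635), np.float64(253.66889135732515)) (np.float64(338.1562604590977), np.float64(255.03019019792617))
```

View pics/w4c.png

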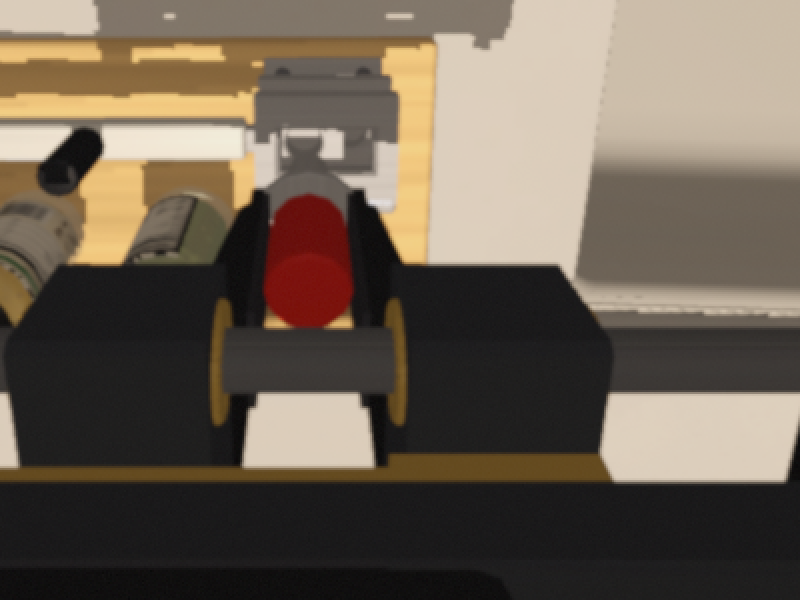

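In this view the slot spans crop (280..375, 128..172) and the pin is centred as commanded (head at 309). The tab's end is at x≈345, which puts the hole near -16.5 mm again. Lower gently into the slot.

Emit:
apply_moves --series '[[1, [0, -0.05, 0.17], 0], [1, [1, -0.05, 0.17], 0], [1, [1.9, -0.05, 0.17], 0], [1, [2.2, -0.05, 0.17], 0], [1, [2.5, -0.05, 0.17], 0], [1, [2.5, -0.05, 0.17], 0]]'

```text
t: 10.15
eef_pos: [553.8, 39.6, 308.6]
tcp_rot: [2.729, 1.571, 2.764]
ft_force: [0.8, 0.1, -1.6]
opening: 0.201
```

Emit:
apply_moves --series '[[1, [0.2, 0, 0], 0], [1, [0.4, 0, 0], 0], [1, [0.6, 0, 0], 0], [1, [0.8, 0, 0], 0], [1, [0.9, 0, 0], 0], [1, [0.9, 0, 0], 0]]'

```text
t: 10.9
eef_pos: [553.8, 39.5, 299.6]
tcp_rot: [-2.558, 1.571, -2.523]
ft_force: [0.0, -1.1, -1.3]
opening: 0.205
```

The tip is 2 mm below the tab's top with no resistance, so it's in the eye's hole. Go down to about tip z=57 (lower ear at 52), then draw it along +y.

Emit:
apply_moves --series '[[1, [0.2, 0, 0], 0], [1, [0.4, 0, 0], 0], [1, [0.6, 0, 0], 0], [1, [0.6, 0, 0], 0]]'

```text
t: 11.4
eef_pos: [553.8, 39.5, 293.5]
tcp_rot: [-2.747, 1.571, -2.712]
ft_force: [0.1, -3.0, -0.9]
opening: 0.203
```

Emit:
apply_moves --series '[[1, [0, 0.3, 0], 0], [1, [0, 0.6, 0], 0], [1, [0, 0.8, 0], 0], [1, [0, 1.0, 0], 0], [1, [0, 1.0, 0], 0]]'

```text
t: 12.02
eef_pos: [553.4, 49.7, 293.6]
tcp_rot: [2.982, 1.571, 3.017]
ft_force: [0.5, -3.2, -2.1]
opening: 0.206
```

Emit:
apply_moves --series '[[1, [0, 0.2, 0], 0], [1, [0, 0.4, 0], 0], [1, [0, 0.6, 0], 0], [1, [0, 0.6, 0], 0]]'

```text
t: 12.52
eef_pos: [553.2, 55.6, 293.6]
tcp_rot: [2.71, 1.571, 2.745]
ft_force: [-0.6, -3.8, -2.9]
opening: 0.209
```

Emit:
apply_moves --series '[[1, [0, 0.1, 0], 0], [1, [0, 0.15, 0], 0], [1, [0, 0.15, 0], 0]]'

```text
t: 12.9
eef_pos: [553.1, 56.8, 293.6]
tcp_rot: [-2.017, 1.57, -1.982]
ft_force: [-0.2, -7.5, -3.8]
opening: 0.202
```

Emit:
apply_moves --series '[[1, [0, 0.1, 0], 0], [1, [0, 0.15, 0], 0], [1, [0, 0.15, 0], 0]]'

```text
t: 13.28
eef_pos: [553.2, 57.8, 293.7]
tcp_rot: [-1.586, 1.569, -1.551]
ft_force: [0.1, -12.6, -2.0]
opening: 0.201
```

The force climbs steeply from about y=56, which is the eye's end stop. Back off by about 3 mm to centre it and feel downward.

Emit:
apply_moves --series '[[1, [0, -0.3, 0], 0], [1, [0, -0.3, 0], 0], [1, [0.3, -0.3, 0], 0], [1, [0.5, -0.3, 0], 0], [1, [0.7, -0.3, 0], 0], [1, [0.8, -0.3, 0], 0], [1, [0.8, -0.3, 0], 0]]'

```text
t: 14.15
eef_pos: [553.2, 55.6, 285.6]
tcp_rot: [2.234, 1.571, 2.269]
ft_force: [0.3, -0.6, -1.2]
opening: 0.204
```

The tip is below the lower ear's top (49.7) with no resistance. Continue to home.

Emit:
apply_moves --series '[[1, [0.2, 0, 0], 0], [1, [0.4, 0, 0], 0], [1, [0.6, 0, 0], 0], [1, [0.8, 0, 0], 0], [1, [1.0, 0, 0], 0], [1, [1.1, 0, 0], 0], [1, [1.1, 0, 0], 0]]'

```text
t: 15.02
eef_pos: [553.2, 55.6, 274.7]
tcp_rot: [2.116, 1.571, 2.151]
ft_force: [-0.6, -0.0, -1.5]
opening: 0.206
```

Emit:
apply_moves --series '[[1, [0.1, 0, 0], 0], [1, [0.15, 0, 0], 0], [1, [0.15, 0, 0], 0]]'

```text
t: 15.4
eef_pos: [553.2, 55.5, 274.0]
tcp_rot: [0.017, 1.57, 0.052]
ft_force: [-2.9, -0.2, 8.1]
opening: 0.212
```

Seated: it stopped at the expected height with about 9 N up. Release and withdraw.

Emit:
apply_moves --series '[[1, [-0.1, 0, 0], 0], [-0.3, [-0.1, 0, 0], 0], [-0.3, [-0.1, 0, 0], 0], [-0.3, [-0.1, 0, 0], 0], [-0.3, [-0.1, 0, 0], 0], [-0.3, [-3, 0, 0], 0], [-0.3, [-8, 0, 0], 0], [-0.3, [-12, 0, 0], 0], [-0.3, [-13, 6, -6], 0], [-0.3, [-13, 12, -12], 0], [-0.3, [-13, 18, -15], 0], [-0.3, [-13, 24, -15], 0], [-0.3, [-13, 30, -15], 0], [-0.3, [-13, 30, -15], 0], [-0.3, [-13, 30, -15], 0]]'

```text
t: 17.27
eef_pos: [392.0, 352.1, 403.0]
tcp_rot: [1.832, 1.571, 1.871]
ft_force: [-0.5, -0.5, 0.3]
opening: 0.65
```

Run:
```python
from h import *
t=cap('top','pics/t5.png'); s=cap('side','pics/s5.png'); plan([0,0,0])
o=np.zeros((600,800,3),'uint8')
o[:300,:540]=cv2.resize(t['image'][130:230,190:370,::-1],(540,300),interpolation=cv2.INTER_CUBIC)
o[300:,:700]=cv2.resize(s['image'][160:280,270:410,::-1],(700,300) if 0 else (350,300),interpolation=cv2.INTER_CUBIC).repeat(2,1)
cv2.imwrite('pics/m5.png',o)
f=lambda d,P:np.round(proj(d,P),1)
for n,z in(('head',114),('collar',80)):
    u=f(t,[553,56.5,z]);w=f(s,[553,56.5,z]);print(n,(u-[190,130])*3,(w-[270,160])*[5,2.5]+[0,300])
```

```text
[ 40.33 -33.54 -40.48] tool y heading deg 92.1 x [-0. -0. -1.] t 17.375 F [ 0.3 -0.3 -0.2] eef [392.5 350.  403. ] open 0.647 j6 -1.0
head [ 63. 165.] [161.5  325.75]
collar [ 73.5 182.4] [163.5  359.75]
```

View pics/m5.png

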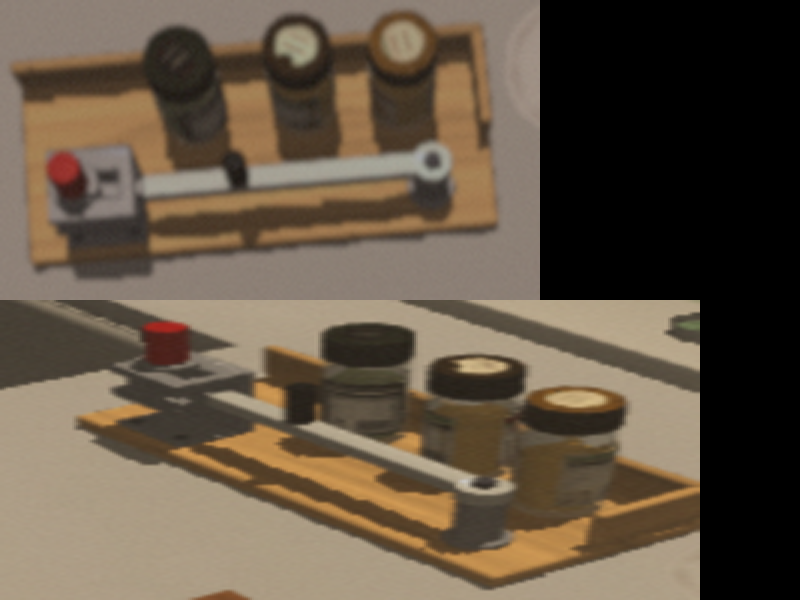

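The pin stands upright with its collar on the upper ear (top view: head (65,168); predicted (63,165)). The bar is in line with the rack, the jars are in place and the arm is clear.

```bash
python3 -c "
from h import *
print(job.job_done())"
```

```text
the job is handed in; nothing more can be done
None
```

The bar is swung shut and the locking pin is fully home through the upper ear, the eye and the lower ear. I released it, moved the arm clear and handed the job in at about 17 s. The system gives no verdict, so the result rests on the checks below.

- **Bar:** I pushed the handle until it met its stop, at about 18 N. The later picture shows it in line with the rack.
- **Finding the eye:** The pin entered the eye's hole about 16.5 mm from home on the first try, with no resistance. I drew it out with 3–4 N. I then pulled against the end stop up to about 12.6 N, well under the 35 N limit, and backed off to centre it.
- **Seating:** The pin slid through the lower ear freely. It stopped at a TCP height of 274.0 mm, against 273.9 mm expected, with about 9 N up.
- **Final pictures:** The pin stands upright with its collar on the upper ear, within about 1–2 mm of where I predicted it. The three jars look undisturbed. I didn't look at the salt shaker again after gripping the pin, but nothing went near it.

**Disagreement:** the cameras differed by 1–2 mm on where the hole axis lies along the rack (y = 56 from the wrist, 57–58 from the top). The felt end stop gave about 55–56, so I used 55.6.

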